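# Rebuild a thicknesser's thrust bearing

## Robot

A 6-joint arm with a two-finger parallel gripper is mounted at the origin on the work surface. World frame = base frame: x ahead of the robot, y to its left, z up, the work surface at z = 0. Lengths are in m, angles in rad, forces in N, time in s.
With the tool pointing down it reaches from about 0.325 to 1 m from the base axis. Payload 5.1 kg.
Tool frame: the origin (TCP) lies midway between the tips of the shut fingers; the grasp point (between the pads) lies 19 mm behind it; z points along the fingers, y is the line along which they close (so a half turn about z gives the same grasp; the last joint's range is limited). The gripper opens to 85 mm and grips with 20 to 120 N. Pads are 22 mm wide; open, the fingers measure 114 mm over their backs; the gripper's body (76 mm by 85 mm) begins 54 mm behind the grasp point. The pads swing forward as they close: fully open they stand 13 mm farther back than shut.
Start: joints at [-1.253, 0.124, 1.65, -0, 1.367, -0.083], TCP at [0.254, -0.598, 0.231] pointing down, gripper open.
Joint ranges: [-2.61, 2.61], [-1.02, 2.33], [0.03, 2.71], [-1.35, 4.49], [0.32, 2.68], [-2.91, 2.91]. Speed limits (rad/s): [2.57, 2.57, 3.14, 3.14, 3.14, 3.14].

## Interface

Orientations are given as a unit quaternion [w, x, y, z].
In Python, from bench import manip gives the robot as it stands.
- The arm moves only by the tool send_rows, never from a script. Its argument "moves" is a list that holds one entry, the list of rows, each a list of 7 numbers: the closure, from 0 (fully open) to 1 (shut), then the shift along the tool's x, y, z in mm, then the turn, a rotation vector about the tool's x, y, z in rad. A call has 1 to 8 rows; each row shifts and turns the commanded pose from where the row before left it, along the tool's axes as they then stand; what a row does not reach is not made up. A row lasts 1/8 s, in which the tool goes at most 62.5 mm and 10.7 degrees, less where a joint would pass 70% of its speed; a pose out of reach is approached as far as the arm can. A call with a gripper value outside its range is refused whole. The fingers move at their own pace and stop on an object; the grip force is fixed at half the most. Time passes only in rows, so rows that do not move let the fingers close. It gives the time, the measured TCP pose, the force, the opening and the grip force at its end, in the units of the state.
- manip.get_state(): the state, without advancing time (a new reading comes with each control period).
- manip.snapshot(name): name is "scene" or "side" or "wrist"; returns a dict with "frame" (400x640x3 uint8, blue, green, red), "vertical_fov" (degrees; the focal length in pixels is half the picture's height over the tangent of half this angle, whatever the lens; pixels are square), "cx", "cy" (the principal point, pixels), "rvec" (rotation vector, rad) and "tvec" (3), from world to camera coordinates, as OpenCV has them; the wrist camera has in their place "mount" (4x4, takes a point from camera to tool coordinates, whose origin is the TCP and whose axes are the flange's). Camera axes: x right, y down, z forward; pixel columns grow to the right and rows downward; lengths in m; the calibration is good to about 2 mm. A picture is of the moment at which its call begins: read the wrist's pose just before it. There is no depth.
- manip.close_job(): hands the job in; it is judged then, once.
The state is a dict: "time_s": time; "q": joint angles; "joint_vel": joint speeds; "tau": joint torques, N m; "tool_pos": TCP position; "eef_rot": TCP orientation; "ft_force": force on the tool from outside, world axes, zero at the start; "ft_torque": the same for the moment, N m; "width": finger opening in m; "grasp_force": force on a finger pad.
Only numpy, scipy, OpenCV 4.12 (cv2) and the standard library are available. Lean on these libraries where they do the work, as an engineer would, in place of code of your own. Each camera call takes 0.05 s, during which the arm holds its last target. There are 200 camera calls.

## Task

Fit the new thrust bearing into the bore of the green column foot: take its three rings from the sloping draining rack and lay them in one after another, first the dark housing washer, then the brass ball cage, last the bright shaft washer, each fully home and flat with the same face up as on the rack. Lower every ring in rather than letting it drop, leave the old rusty washer and the other loose things on the bench where they are, and let go of the finished stack.

Things in the scene. Friction and masses are not known exactly. Their poses are not given: they have to be found in the camera images.
- housing_washer: Housing washer, goes in first: dark blued steel ring, outer diameter 104, bore 60, 12 thick, about 0.5 kg, bright ball track on its upper face. Origin on the ring's axis in the plane of its underside; its z axis is the ring's axis and points out of the upper face. It starts on the draining rack with its z axis leaning 32 degrees from vertical, mainly towards the robot.
- ball_cage: Ball cage, goes in second: brass ring with twelve steel balls, outer diameter 101, bore 63, about 0.35 kg, 14 thick (the balls stand 1.5 farther out of either face and sink into the washers' tracks, so it counts as 14 in the stack). Origin, z axis and start as for the housing washer; it may be gripped across its rim like the washers.
- shaft_washer: Shaft washer, goes in last: bright steel ring, outer diameter 102, bore 54, 12 thick, about 0.5 kg, its ball track on the underside and its upper face plain. Origin, z axis and start as for the housing washer.
- drain_rack: Fixed draining rack: blue slotted board 430 wide, sloping 32 degrees, low edge towards the robot. Origin on the bench under the middle ring, local x level and uphill, z up. Rings lie on it in any order, 135 apart along local y, underside centres at local x 0, height 66; two white pegs, 16 high, hold each one's lower edge. Uphill of the rings and between them the board is clear; it ends 105 uphill of ring centres.
- column_foot: Green cast column foot, bolted down: flange 156 x 156 x 14 (bolt heads to 24 high), upright cup, outside 136, rim 57 above the bench, bore 107 with 4 mm chamfer. Origin on the bench on the bore's axis, z up. Two puller slots, 53 wide, cut through the wall down to the flange at local +x and -x, leave room for a finger outside a ring. Grey seat inside: 101 across, 22 high, with a hole 55 across, 8 deep.
- seat (a point): Centre of the seat at the bottom of the bore, on the bore's axis, 22 above the bench; axes as column_foot (z up, puller slots at local +x and -x). Seated undersides above it: housing washer 0, ball cage 12, shaft washer 26. The finished stack is 38 high and stands 3 proud of the cup's rim.
- old_washer: Old rusty brown washer, 96 across, bore 56, 9 thick, lying flat on the bench; not used. Origin at the centre of its underside.
- grease_tub: Grease tub, white with red lid, 90 across, 85 high, on the bench beyond the foot; leave alone. Origin at the centre of its underside.
- circlip_pliers: Circlip pliers with orange grips, about 200 long, 14 high, lying on the bench in front of the rack; leave alone. Origin near the pivot.
- bolt_dish: Round steel dish with bolts, 110 across, 22 high, on the bench between the foot and the robot; leave alone. Origin at the centre of its underside.
- offcut: Wooden offcut 140 x 70 x 45 lying on the bench to the right of the foot; leave alone. Origin at the centre of its underside.
Mind the look-alikes: they are no part of the job. Leave any purple look-alike of the housing_washer alone.

How it is judged:
By the outcome, as a careful person would: the job done as asked, in the order asked, and still so for the second after the job is handed in, with the robot touching nothing.
It also fails if it takes over 72 s, if anything falls off the work surface, if the arm or the gripper's body presses on something with over 40 N, if the wrist force passes 120 N, or if a joint passes its speed limit or range.

## Working session

There is one attempt and no reset: what is moved stays moved. The work goes in short steps, Python scripts to look and compute and a tool call to move; the robot and the scene stay as the last step left them, time stands still between calls to the robot, and variables do not carry over. Pictures are saved under pics/ and viewed, at most 10 in all, crops included, and the job is handed in when it is done.

Besides the shell and the picture viewer there is one more tool, called after "Emit:" as name(argument=value, ...) on one line, values as JSON. send_rows: Moves the arm, as the interface text tells. Its arguments: {"type":"object","properties":{"moves":{"type":"array"}},"required":["moves"]}

```bash
mkdir -p pics; cat > h.py <<'E'
import numpy as np, cv2, json
from scipy.spatial.transform import Rotation as R
from bench import manip
def snap(n,f):
    s=manip.get_state(); d=manip.snapshot(n); cv2.imwrite(f,d['frame']); 
    d['state']=s
    import pickle; pickle.dump(d,open(f[:-4]+'.pkl','wb')); return d
def cam(d):
    h=d['frame'].shape[0]; f=h/2/np.tan(np.radians(d['vertical_fov'])/2)
    K=np.array([[f,0,d['cx']],[0,f,d['cy']],[0,0,1]])
    if 'rvec' in d and d['rvec'] is not None:
        Rm=cv2.Rodrigues(np.array(d['rvec'],float))[0]; t=np.array(d['tvec'],float).ravel()
    else:
        s=d['state']; q=s['eef_rot']; T=np.eye(4); T[:3,:3]=R.from_quat(q,scalar_first=True).as_matrix(); T[:3,3]=s['tool_pos']
        W=np.linalg.inv(T@np.array(d['mount'])); Rm=W[:3,:3]; t=W[:3,3]
    return K,Rm,t
def load(f):
    import pickle; return pickle.load(open(f,'rb'))
def proj(d,P):
    K,Rm,t=cam(d); p=(K@(Rm@np.atleast_2d(P).T+t[:,None])).T; return p[:,:2]/p[:,2:]
def atz(d,u,v,z):
    K,Rm,t=cam(d); r=Rm.T@np.linalg.inv(K)@np.array([u,v,1]); c=-Rm.T@t; return c+r*(z-c[2])/r[2]
E
python3 - <<'E'
from h import *
s=manip.get_state(); print(s)
for n in('scene','side','wrist'):
    d=snap(n,f'pics/{n}0.png'); K,Rm,t=cam(d); print(n,d['vertical_fov'],d['cx'],d['cy'],[k for k in d],-Rm.T@t)
    if n=='wrist':print(d['mount'])
E
```

```text
{'time_s': 0.0, 'q': array([-1.25262107e+00,  1.24503825e-01,  1.65167098e+00,  2.67960539e-05,
        1.36750400e+00, -8.25739721e-02]), 'joint_vel': array([-5.47130815e-04, -2.59272143e-05,  8.80771780e-04,  2.38282028e-03,
        4.04875555e-04,  1.08194587e-03]), 'tau': array([-3.40888018e-04, -4.23619008e+01, -3.65448332e+01, -1.72150430e-04,
        6.89725901e-03, -5.84521615e-06]), 'tool_pos': array([ 0.25337438, -0.59792025,  0.23005564]), 'eef_rot': array([-1.03738403e-03,  9.79992092e-01,  1.99033693e-01, -1.09562086e-04]), 'ft_force': array([ 0.42927867, -1.07804005, -0.44311381]), 'ft_torque': array([-0.00713139, -0.02265547,  0.04505423]), 'grasp_force': 0.0, 'width': 0.08538009329995103}
scene 47.223371400387975 321.45787645974434 192.88355867819558 ['frame', 'vertical_fov', 'cx', 'cy', 'rvec', 'tvec', 'state'] [ 1.33054491 -0.63798824  0.97717917]
side 44.124408529964015 320.45367713923787 200.74939119485902 ['frame', 'vertical_fov', 'cx', 'cy', 'rvec', 'tvec', 'state'] [0.17843282 0.90419616 0.75331646]
wrist 64.11370905069649 324.7386701042501 202.44492801543984 ['frame', 'vertical_fov', 'cx', 'cy', 'mount', 'state'] [ 0.32348501 -0.5691618   0.37219836]
[[-2.20599148e-04 -9.53961326e-01 -2.99929558e-01  7.57839037e-02]
 [ 9.99999969e-01 -2.44250935e-04  4.13657265e-05  5.48983778e-04]
 [-1.12719378e-04 -2.99929540e-01  9.53961351e-01 -1.42014106e-01]
 [ 0.00000000e+00  0.00000000e+00  0.00000000e+00  1.00000000e+00]]
```

View pics/scene0.png

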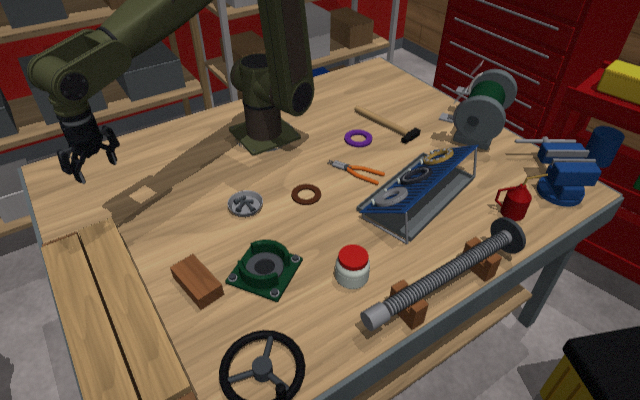

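View pics/side0.png

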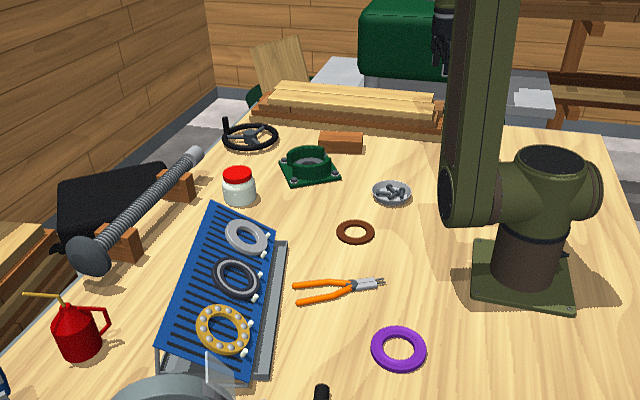

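The rings lie on the blue rack. In the side view: shaft washer about (246,238), dark housing washer (236,279), brass cage (222,330). In the scene view: (391,196), (414,175) and (439,157). The look-alikes, in the side view, are the purple ring (400,348) and the rusty washer (356,232). The foot is at (311,165) in side and (265,265) in scene. I choose the dark ring in the middle of the rack, and check it in an enlarged crop.

```bash
python3 - <<'E'
from h import *
a=load('pics/side0.pkl')['frame'];b=load('pics/scene0.pkl')['frame']
z=lambda im,x,y,w,h,k:cv2.resize(im[y:y+h,x:x+w],None,fx=k,fy=k,interpolation=cv2.INTER_CUBIC)
# left: side rack x150-300,y195-385(k3=450x570 ) ; right: scene foot (225..305,230..305 k4), side foot
o=np.zeros((570,800,3),np.uint8)
o[:, :375]=z(a,165,195,125,190,3)
o[:285,380:380+420]=z(a,270,130,105,71,4)[:285].__class__(shape=(284,420,3),dtype=np.uint8) if 0 else np.pad(z(a,270,130,105,71,4),((0,1),(0,0),(0,0)))
o[288:288+280,380:380+420]=z(b,215,232,105,70,4)
cv2.imwrite('pics/c1.png',o)
E
```

```text
(no output)
```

View pics/c1.png

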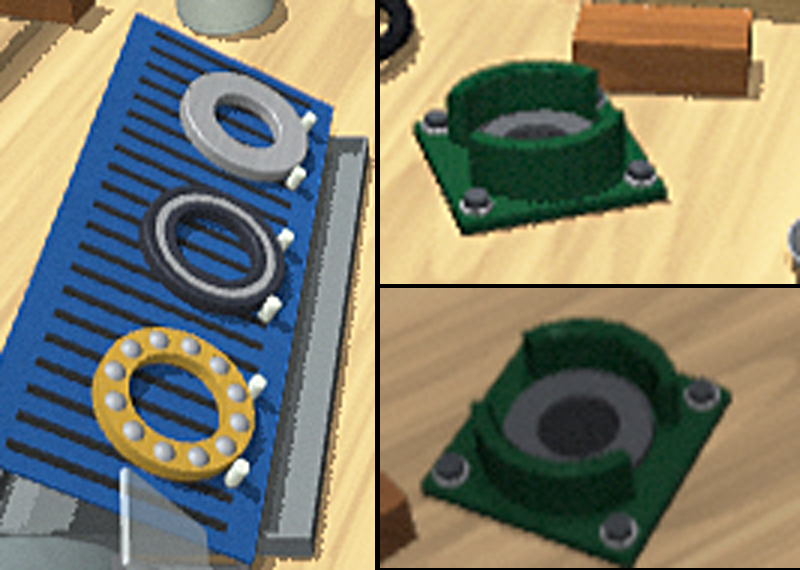

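The crop confirms it: the dark ring with the bright track is in the middle, at crop (214,246). The bright plain washer is above at (246,119) and the cage is below at (177,403). In the scene crop of the foot, the puller slots open to the upper-left (500,370) and the lower-right (655,440), and the seat hole is at (579,428).

```bash
python3 - <<'E'
from h import *
from scipy.optimize import least_squares
S=load('pics/side0.pkl');C=load('pics/scene0.pkl')
sp=lambda X,Y:np.array([(X+.5)/3-.5+165,(Y+.5)/3-.5+195])
fs=lambda X,Y:np.array([(X-380+.5)/4-.5+270,(Y+.5)/4-.5+130])
fc=lambda X,Y:np.array([(X-380+.5)/4-.5+215,(Y-288+.5)/4-.5+232])
# foot
bs=np.array([fs(437,121),fs(477,200),fs(640,172)]);bc=np.array([fc(452,467),fc(618,530),fc(703,394)])
gs=[atz(S,*p,.022)for p in bs];gc=[atz(C,*p,.022)for p in bc]
print('bolts side',np.round(gs,3));print('bolts scene',np.round(gc,3))
print('hole',atz(C,*fc(579,428),.022))
print('slots',atz(C,*fc(500,370),.04),atz(C,*fc(657,436),.04))
obs=[sp(246,119),sp(214,246),sp(177,403)]
oc=[np.array([391,196.]),np.array([414,175.]),np.array([439,157.])]
def pts(p):
    x,y,a=p;u=np.array([np.cos(a),np.sin(a),0]);w=np.array([-np.sin(a),np.cos(a),0])
    n=-u*np.sin(np.radians(32))+[0,0,np.cos(np.radians(32))]
    c=np.array([x,y,.066])
    return [c+k*.135*w+n*t for k,t in((-1,.012),(0,.012),(1,.014))],n
def f(p):
    P,_=pts(p);return np.r_[(proj(S,P)-obs).ravel(),.4*(proj(C,P)-oc).ravel()]
r=least_squares(f,[.6,.2,.3]);print('rack',r.x,np.round(r.fun,1),np.round(pts(r.x)[0],3))
E
```

```text
bolts side [[ 0.669 -0.327  0.022]
 [ 0.602 -0.225  0.022]
 [ 0.499 -0.292  0.022]]
bolts scene [[ 0.575 -0.403  0.022]
 [ 0.679 -0.337  0.022]
 [ 0.613 -0.233  0.022]]
hole [ 0.59240027 -0.3179367   0.022     ]
slots [ 0.53237735 -0.34425416  0.04      ] [ 0.64043059 -0.2847903   0.04      ]
rack [0.56811165 0.24571836 0.25262557] [-0.2  1.1  0.   0.  -0.3 -1.3 -0.1 -1.1  0.6 -1.  -0.6 -1.6] [[0.596 0.113 0.076]
 [0.562 0.244 0.076]
 [0.527 0.375 0.078]]
```

```bash
cat >> h.py <<'E'
def cur():
    s=manip.get_state(); return np.array(s['tool_pos']),R.from_quat(s['eef_rot'],scalar_first=True),s
def down(th): # tool down, tool x yaw th (deg)
    t=np.radians(th);x=np.array([np.cos(t),np.sin(t),0]);z=np.array([0,0,-1.]);return R.from_matrix(np.c_[x,np.cross(z,x),z])
def plan(segs,start=None,dmm=1,dr=3):
    """segs: (pos,R,n,closure)"""
    if start is None: p,r,_=cur()
    else: p,r=start
    out=[]
    for P,Q,n,c in segs:
        P=np.array(P,float);p0=p.copy();r0=r;rv=(r0.inv()*Q).as_rotvec()
        for k in range(1,n+1):
            pt=p0+(P-p0)*k/n; rt=r0*R.from_rotvec(rv*k/n)
            d=np.round(r.inv().apply(pt-p)*1000,dmm); w=np.round((r.inv()*rt).as_rotvec(),dr)
            out.append([c]+[float(v)+0. for v in d]+[float(v)+0. for v in w]); p=p+r.apply(d/1000); r=r*R.from_rotvec(w)
    for i in range(0,len(out),8): print(json.dumps(out[i:i+8]).replace('-0.0,','0,').replace('.0,',',').replace('-0.0]','0]'))
    return p,r
E
python3 - <<'E'
from h import *
plan([([.57,-.285,.27],down(123),12,0.3)],dmm=0,dr=2)
E
```

```text
[[0.3, 34, -14, -3, 0, 0, -0.15], [0.3, 37, -8, -4, 0, 0, -0.14], [0.3, 37, -3, -3, 0, 0, -0.15], [0.3, 37, 2, -3, 0, 0, -0.14], [0.3, 36, 7, -3, 0, 0, -0.15], [0.3, 35, 13, -4, 0, 0, -0.14], [0.3, 33, 17, -3, 0, 0, -0.15], [0.3, 29, 22, -3, 0, 0, -0.14]]
[[0.3, 27, 27, -4, 0, 0, -0.15], [0.3, 22, 29, -3, 0, 0, -0.14], [0.3, 18, 33, -3, 0, 0, -0.15], [0.3, 12, 35, -3, 0, 0, -0.15]]
```

Emit:
send_rows(moves=[[[0.3,34,-14,-3,0,0,-0.15],[0.3,37,-8,-4,0,0,-0.14],[0.3,37,-3,-3,0,0,-0.15],[0.3,37,2,-3,0,0,-0.14],[0.3,36,7,-3,0,0,-0.15],[0.3,35,13,-4,0,0,-0.14],[0.3,33,17,-3,0,0,-0.15],[0.3,29,22,-3,0,0,-0.14]]])

```text
time_s: 1.15
tool_pos: [0.4647, -0.3889, 0.257]
eef_rot: [-0.0, 0.709, 0.705, 0.0]
ft_force: [-0.3, -0.7, -0.3]
width: 0.0595
grasp_force: 0.0
```

Emit:
send_rows(moves=[[[0.3,27,27,-4,0,0,-0.15],[0.3,22,29,-3,0,0,-0.14],[0.3,18,33,-3,0,0,-0.15],[0.3,12,35,-3,0,0,-0.15],[0.3,0,0,0,0,0,0]]])

```text
time_s: 1.78
tool_pos: [0.5718, -0.2838, 0.27]
eef_rot: [-0.0, 0.474, 0.881, 0.0]
ft_force: [-0.4, -0.5, 0.9]
width: 0.06
grasp_force: 0.0
```

```bash
python3 - <<'E'
from h import *
d=snap('wrist','pics/w1.png'); s=d['state']; print(s['tool_pos'],s['eef_rot'],s['width'],s['time_s'],proj(d,[[.592,-.318,.022],[.59,-.317,.057]]))
E
```

```text
[ 0.57182653 -0.283757    0.27004823] [-1.75135264e-04  4.73994742e-01  8.80527650e-01  1.08009986e-04] 0.060014581113528906 1.775 [[323.90917575 197.46045611]
 [322.8881017  204.41996906]]
```

View pics/w1.png

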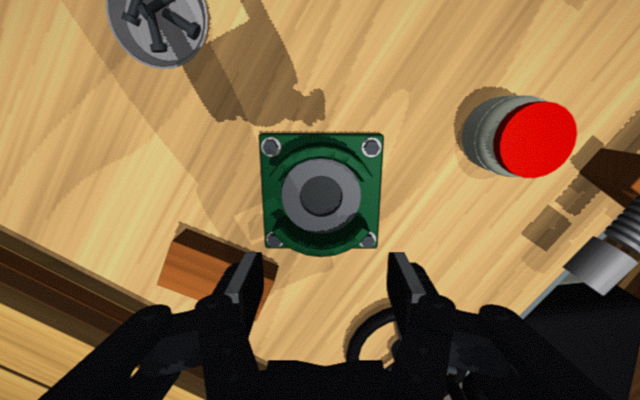

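The wrist view shows the foot square in the picture: bolts at (271,147), (372,147), (368,241) and (275,240), hole centre (321,196). The slots face left and right, so the slot direction is along tool y.

```bash
python3 - <<'E'
from h import *
d=load('pics/w1.pkl')
b=[atz(d,*p,.022) for p in((271,147),(372,147),(368,241),(275,240))]
print(np.round(b,4),np.mean(b,0)); 
for i,j in((0,1),(3,2),(0,3),(1,2)): v=b[j]-b[i]; print(np.degrees(np.arctan2(v[1],v[0])),np.linalg.norm(v))
g=cv2.cvtColor(d['frame'],cv2.COLOR_BGR2HSV)
m=((g[...,1]<70)&(g[...,2]>25)).astype(np.uint8); m[:, :270]=0;m[:,375:]=0;m[:150]=0;m[240:]=0
n,l,st,c=cv2.connectedComponentsWithStats(m); k=l[170,322] or 1+st[1:,4].argmax(); print(st[k],c[k])
cs=max(cv2.findContours((l==k).astype(np.uint8),0,1)[0],key=len); e=cv2.fitEllipse(cv2.convexHull(cs)); print(e, atz(d,*e[0],.022))
R_,_=0,0
# rack grasp view pose: ring centre etc
def rackpose(x=.568,y=.2457,a=.2526):
    u=np.array([np.cos(a),np.sin(a),0]);w=np.array([-np.sin(a),np.cos(a),0]);s,c=np.sin(np.radians(32)),np.cos(np.radians(32))
    n=-u*s+np.array([0,0,c]); up=u*c+np.array([0,0,s]); z=-n; yv=up; xv=np.cross(yv,z); return R.from_matrix(np.c_[xv,yv,z]),n,up,w
Q,n,up,w=rackpose(); P=np.array([.568,.2457,.066])+n*.15+Q.as_matrix()[:,0]*.04
print(P,Q.as_matrix()[:,0])
q=plan([([.50,.0,.29],down(115),6,.3),(P,Q,6,.3)],dmm=0,dr=2)
E
```

```text
[[ 0.5032 -0.3     0.022 ]
 [ 0.6056 -0.2325  0.022 ]
 [ 0.6742 -0.3362  0.022 ]
 [ 0.5701 -0.4031  0.022 ]] [ 0.58830788 -0.31792944  0.022     ]
33.39620583275248 0.12263186812759058
32.717433955420596 0.12372951463639906
-57.014931322901596 0.12291913195422194
-56.50846789444657 0.12438190456462654
[ 282  158   79   75 4694] [320.5775458  194.91521091]
((320.54620361328125, 195.1005859375), (75.59030151367188, 79.68141174316406), 91.19039916992188) [ 0.5867096 -0.3177388  0.022    ]
[0.4810377  0.26456484 0.19320721] [-2.49922292e-01  9.68265897e-01  5.55111512e-17]
[[0.3, 46, 16, -3, 0, 0, 0.02], [0.3, 47, 15, -4, 0, 0, 0.03], [0.3, 47, 14, -3, 0, 0, 0.02], [0.3, 47, 13, -3, 0, 0, 0.03], [0.3, 47, 12, -4, 0, 0, 0.02], [0.3, 48, 10, -3, 0, 0, 0.02], [0.3, 41, 16, 16, -0.09, -0.01, 0.03], [0.3, 42, 13, 17, -0.1, -0.01, 0.03]]
[[0.3, 42, 10, 18, -0.09, -0.01, 0.03], [0.3, 43, 8, 18, -0.09, -0.01, 0.03], [0.3, 43, 4, 18, -0.09, 0, 0.03], [0.3, 44, 2, 19, -0.1, -0.01, 0.03]]
```

Emit:
send_rows(moves=[[[0.3,46,16,-3,0,0,0.02],[0.3,47,15,-4,0,0,0.03],[0.3,47,14,-3,0,0,0.02],[0.3,47,13,-3,0,0,0.03],[0.3,47,12,-4,0,0,0.02],[0.3,48,10,-3,0,0,0.02],[0.3,41,16,16,-0.09,-0.01,0.03],[0.3,42,13,17,-0.1,-0.01,0.03]]])

```text
time_s: 2.82
tool_pos: [0.4934, 0.0876, 0.2581]
eef_rot: [0.061, 0.56, 0.823, 0.076]
ft_force: [0.1, -0.8, -1.1]
width: 0.0598
grasp_force: 0.0
```

Emit:
send_rows(moves=[[[0.3,42,10,18,-0.09,-0.01,0.03],[0.3,43,8,18,-0.09,-0.01,0.03],[0.3,43,4,18,-0.09,0,0.03],[0.3,44,2,19,-0.1,-0.01,0.03],[0.3,0,0,0,0,0,0]]])

```text
time_s: 3.45
tool_pos: [0.4785, 0.265, 0.1898]
eef_rot: [0.167, 0.586, 0.762, 0.218]
ft_force: [-0.3, -0.3, -0.1]
width: 0.0595
grasp_force: 0.0
```

```bash
python3 - <<'E'
from h import *
d=snap('wrist','pics/w2.png'); s=d['state']; print(s['tool_pos'],s['eef_rot'],s['q'],s['time_s'])
E
```

```text
[0.47850787 0.26499944 0.18975489] [0.16734217 0.58604187 0.76232966 0.21772693] [ 0.46076658 -0.38652383  2.25179497 -0.15757672  0.73520795  0.28844269] 3.45
```

View pics/w2.png

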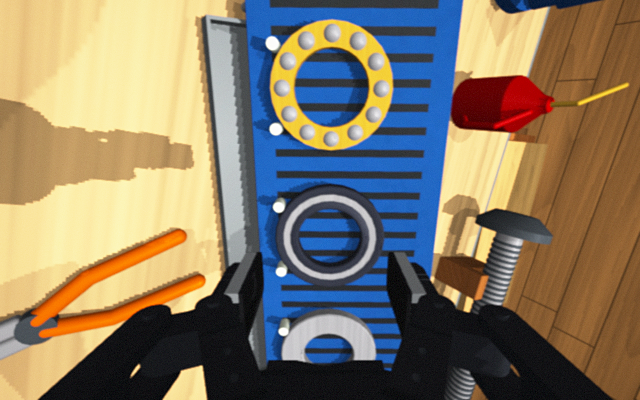

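The wrist view shows the three rings clear on the rack: cage centre (331,86), housing washer (330,236), shaft washer (327,350). The fingers are at the bottom and the uphill side is on the right.

```bash
cat >> h.py <<'E'
def rack(x,y,a,t=32):
    u=np.array([np.cos(a),np.sin(a),0]);w=np.array([-np.sin(a),np.cos(a),0]);s,c=np.sin(np.radians(t)),np.cos(np.radians(t))
    n=-u*s+np.array([0,0,c]); up=u*c+np.array([0,0,s]); z=-n; return R.from_matrix(np.c_[np.cross(up,z),up,z]),n,up,w,np.array([x,y,.066])
E
python3 - <<'E'
from h import *
from scipy.optimize import least_squares
W=load('pics/w2.pkl');S=load('pics/side0.pkl')
o=np.array([[331.5,86],[330,236],[327.5,350]])
so=np.array([[223.7,329],[236,276.7],[246.7,234.3]])
def P(p,t=32):
    Q,n,up,w,c=rack(*p[:3]); return [c+k*.135*w+n*h for k,h in((1,.014),(0,.012),(-1,.012))]
f=lambda p:(proj(W,P(p))-o).ravel()
r=least_squares(f,[.568,.2457,.2526]);print(r.x,np.round(r.fun,1)); print(np.round(proj(S,P(r.x))-so,1))
p=r.x; Q,n,up,w,c=rack(*p)
# grasp TCP above and at
for h in (.05,.002): print(c+up*.040+n*h)
q=plan([(c+up*.040+n*.05,Q,3,.3),(c+up*.040+n*.003,Q,2,.35)],dr=2)
E
```

```text
[0.56905653 0.24217095 0.25400708] [ 0.1 -1.6 -0.   0.3  1.2  2.5]
[[ 0.2 -2.9]
 [ 0.3 -1.3]
 [-0.1  0.2]]
[0.57624422 0.24403698 0.12959918]
[0.60086418 0.25042868 0.08889287]
[[0.3, -14.7, 13.8, 33.1, 0, 0, 0.0], [0.3, -14.7, 13.9, 33.1, 0, 0, 0.0], [0.3, -14.7, 13.8, 33, 0, 0, 0.0], [0.35, -0.1, 0, 23.5, 0, 0, 0.0], [0.35, 0, 0, 23.5, 0, 0, 0.0]]
```

Emit:
send_rows(moves=[[[0.3,-14.7,13.8,33,0,0,0],[0.35,-14.7,13.8,33,0,0,0],[0.35,-14.7,13.8,33,0,0,0],[0.35,0,0,15,0,0,0],[0.35,0,0,15,0,0,0],[0.35,0,0,10,0,0,0],[0.35,0,0,7,0,0,0],[0.35,0,0,0,0,0,0]]])

```text
time_s: 4.5
tool_pos: [0.6015, 0.2507, 0.0918]
eef_rot: [0.169, 0.587, 0.761, 0.22]
ft_force: [-0.2, -0.3, 0.0]
width: 0.0557
grasp_force: 0.0
```

```bash
python3 - <<'E'
from h import *
d=snap('wrist','pics/w3.png'); p,r,s=cur(); 
Q,n,up,w,c=rack(.56906,.24217,.254); v=p-c; print('up',v@up,'w',v@w,'n',v@n,s['ft_force'],s['width'],np.degrees((r.inv()*Q).as_rotvec()))
E
```

```text
up 0.04253749020040898 w 0.0001587307100053587 n 0.00439423707178826 [-0.98049784 -0.08820008  0.59038365] 0.05540436235609362 [ 0.20585377 -0.16540121  0.1339845 ]
```

View pics/w3.png

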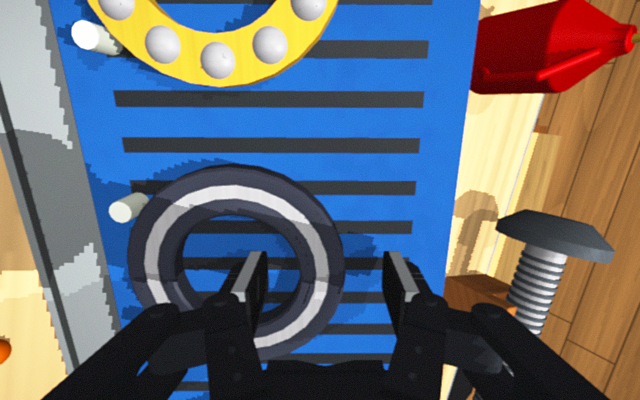

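The view shows the inner finger inside the dark ring's bore at (250,275) and the outer finger on the clear board at (395,275). The ring centre is about (237,264).

```bash
python3 - <<'E'
from h import *
W=load('pics/w3.pkl');Q,n,up,w,c=rack(.56906,.24217,.254)
print(proj(W,[c+n*.012]))
th=np.linspace(0,2*np.pi,60);
for rr in(.052,.030):
    q=proj(W,[c+n*.012+rr*(np.cos(t)*up+np.sin(t)*w) for t in th]);print(rr,q.min(0),q.max(0))
p,r,_=cur(); print(proj(W,[p-up*.04]), proj(W,[p]))
E
```

```text
[[238.00037923 270.43889034]]
0.052 [126.11829767 161.42814106] [347.79609507 359.2019402 ]
0.03 [173.93815137 210.4437904 ] [301.37921508 323.74180484]
[[247.01969793 262.47381088]] [[327.6468041  262.50495206]]
```

Emit:
send_rows(moves=[[[0.35,0,-2.5,2.4,0,0,0],[1,0,0,0,0,0,0],[1,0,0,0,0,0,0],[1,0,0,0,0,0,0],[1,0,0,0,0,0,0],[1,0,0,0,0,0,0]]])

```text
time_s: 5.3
tool_pos: [0.6011, 0.2503, 0.0893]
eef_rot: [0.169, 0.587, 0.761, 0.22]
ft_force: [-4.6, -2.1, 5.9]
width: 0.0202
grasp_force: 54.5
```

Emit:
send_rows(moves=[[[1,0,0,-5,0,0,0],[1,0,0,-10,0,0,0],[1,0,0,-20,0,0,0],[1,0,0,-25,0,0,0]]])

```text
time_s: 5.8
tool_pos: [0.5679, 0.2413, 0.1372]
eef_rot: [0.167, 0.588, 0.761, 0.218]
ft_force: [-0.5, -0.4, -5.6]
width: 0.0195
grasp_force: 65.1
```

```bash
python3 - <<'E'
from h import *
s=manip.get_state();print(s['ft_torque'])
F=np.array([.5875,-.318,0]);e=np.array([np.cos(np.radians(33.1)),np.sin(np.radians(33.1)),0])
print(F+e*.04)
plan([([.50,.10,.28],down(115),6,1),(F+e*.04+[0,0,.17],down(123.1),8,1)],dmm=0,dr=2)
E
```

```text
[-0.15107586  0.47775816 -0.03565593]
[ 0.62100875 -0.29615592  0.        ]
[[1, -20, -2, -29, 0.09, 0.01, -0.03], [1, -19, -5, -29, 0.09, 0.01, -0.03], [1, -19, -8, -29, 0.1, 0, -0.03], [1, -19, -12, -28, 0.09, 0.01, -0.03], [1, -18, -14, -26, 0.09, 0.01, -0.03], [1, -17, -18, -26, 0.09, 0.01, -0.03], [1, -51, -7, 14, 0, 0, -0.02], [1, -51, -9, 14, 0, 0, -0.01]]
[[1, -51, -9, 13, 0, 0, -0.02], [1, -51, -10, 14, 0, 0, -0.02], [1, -51, -11, 14, 0, 0, -0.02], [1, -50, -12, 14, 0, 0, -0.01], [1, -51, -12, 13, 0, 0, -0.02], [1, -50, -14, 14, 0, 0, -0.02]]
```

Emit:
send_rows(moves=[[[1,-20,-2,-29,0.09,0.01,-0.03],[1,-19,-5,-29,0.09,0.01,-0.03],[1,-19,-8,-29,0.1,0,-0.03],[1,-19,-12,-28,0.09,0.01,-0.03],[1,-18,-14,-26,0.09,0.01,-0.03],[1,-17,-18,-26,0.09,0.01,-0.03],[1,-51,-7,14,0,0,-0.02],[1,-51,-9,14,0,0,-0.01]]])

```text
time_s: 6.8
tool_pos: [0.5312, 0.0013, 0.2533]
eef_rot: [0.003, 0.522, 0.853, 0.004]
ft_force: [0.6, 0.3, -4.2]
width: 0.0198
grasp_force: 65.6
```

Emit:
send_rows(moves=[[[1,-51,-9,13,0,0,-0.02],[1,-51,-10,14,0,0,-0.02],[1,-51,-11,14,0,0,-0.02],[1,-50,-12,14,0,0,-0.01],[1,-51,-12,13,0,0,-0.02],[1,-50,-14,14,0,0,-0.02],[1,0,0,0,0,0,0]]])

```text
time_s: 7.68
tool_pos: [0.6219, -0.298, 0.1678]
eef_rot: [0.001, 0.477, 0.879, 0.004]
ft_force: [0.7, 1.6, -4.8]
width: 0.0197
grasp_force: 65.6
```

```bash
python3 - <<'E'
from h import *
d=snap('wrist','pics/w4.png'); s=d['state']; print(s['tool_pos'],s['eef_rot'],s['ft_force'],s['width'])
F=np.array([.5875,-.318,0]);e=np.array([np.cos(np.radians(33.1)),np.sin(np.radians(33.1)),0])
p,r,_=cur(); yv=r.as_matrix()[:,1];zt=r.as_matrix()[:,2];xt=r.as_matrix()[:,0]
o=p-yv*.04; top=o-zt*(.012-.002)
th=np.linspace(0,2*np.pi,60)
for rr in(.052,.030):
    q=proj(d,[top+rr*(np.cos(t)*xt+np.sin(t)*yv) for t in th]);print(rr,q.min(0),q.max(0))
    cv2.polylines(d['frame'],[np.round(q).astype(int)],True,(0,0,255),1)
print('foot rim',proj(d,[F+[0,0,.057]]))
q=proj(d,[F+[.0535*np.cos(t),.0535*np.sin(t),.057] for t in th]);cv2.polylines(d['frame'],[np.round(q).astype(int)],True,(0,255,255),1)
cv2.imwrite('pics/w4o.png',d['frame'])
E
```

```text
[ 0.62190056 -0.29800916  0.16776152] [7.16813826e-04 4.76748204e-01 8.79031698e-01 3.72955380e-03] [ 0.70723192  1.55085046 -4.84249917] 0.019742610649994274
0.052 [128.38598255 160.5257444 ] [355.28945385 362.6212588 ]
0.03 [177.3454254  210.90787779] [307.77033322 326.62015534]
foot rim [[276.79113727 196.81999832]]
```

View pics/w4o.png

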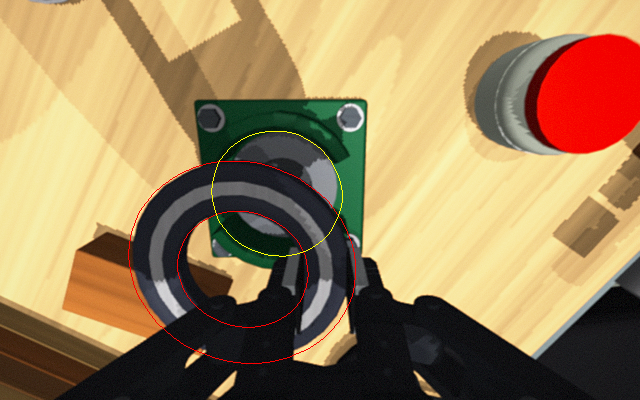

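The ring hangs level on the fingers and matches the predicted outline at (241,262). The foot's bolts are at (210,118) and (351,118), and I check those against the model.

```bash
cat >> h.py <<'E'
def foot(): 
    F=np.array([.5875,-.318,0]);t=np.radians(33.1);e=np.array([np.cos(t),np.sin(t),0]);return F,e,np.array([-e[1],e[0],0])
E
python3 - <<'E'
from h import *
d=load('pics/w4.pkl');F,e,g=foot()
for a,b in((-1,1),(1,1),(1,-1),(-1,-1)):
  print(a,b,proj(d,[F+e*.0617*a+g*.0617*b+[0,0,.022]]))
b=[atz(d,*q,.022) for q in((210,118),(351,118))]
m=np.mean(b,0); print(m,m-(F+g*.0617+[0,0,.022]), np.linalg.norm(b[1]-b[0]))
# ring: fit ellipse of outer edge visible arc, upper half, dark pixels on light/green boundary
p,r,s=cur(); print(r.as_matrix()[:,1],np.degrees(np.arctan2(*r.as_matrix()[[1,0],1])),s['ft_torque'])
M=r.as_matrix();o=p-M[:,1]*.04
for h in(0.010,): print(proj(d,[o-M[:,2]*h]))
E
```

```text
-1 1 [[208.00055073 117.65032877]]
1 1 [[349.76843828 117.44870079]]
1 -1 [[346.97861313 246.58858087]]
-1 -1 [[221.79080213 247.12034601]]
[ 0.55518242 -0.26587104  0.022     ] [1.37691386e-03 4.41716752e-04 2.08166817e-17] 0.12278339403840671
[0.83744    0.54646708 0.008245  ] 33.12624678210947 [ 0.11785932 -0.13504622  0.00392475]
[[242.82199803 272.33561324]]
```

```bash
python3 - <<'E'
from h import *
d=load('pics/w4.pkl');g=cv2.cvtColor(cv2.imread('pics/w4.png'),cv2.COLOR_BGR2GRAY)
print('row262',g[262,118:150].tolist());print('bore row262',g[262,170:200].tolist());print('col242',g[150:175,242].tolist());print('row262R',g[205:220,242].tolist())
E
```

```text
row262 [43, 44, 47, 39, 37, 45, 42, 44, 43, 44, 47, 47, 49, 46, 46, 35, 30, 31, 29, 24, 26, 25, 31, 30, 34, 25, 25, 27, 27, 29, 35, 58]
bore row262 [28, 31, 31, 36, 26, 32, 24, 30, 21, 20, 18, 10, 21, 22, 19, 23, 19, 38, 75, 108, 120, 134, 144, 145, 144, 142, 140, 123, 111, 105]
col242 [64, 63, 54, 49, 52, 56, 55, 53, 53, 41, 22, 22, 20, 13, 32, 23, 29, 31, 27, 27, 27, 28, 33, 32, 29]
row262R [31, 35, 30, 37, 30, 29, 34, 73, 100, 106, 111, 99, 88, 68, 41]
```

Emit:
send_rows(moves=[[[1,2,0,30,0.03,0,0],[1,0,0,40,0,0,0],[1,0,0,34,0,0,0],[1,0,0,0,0,0,0],[1,0,0,5,0,0,0],[1,0,0,5,0,0,0],[1,0,0,5,0,0,0],[1,0,0,0,0,0,0]]])

```text
time_s: 8.72
tool_pos: [0.621, -0.295, 0.0528]
eef_rot: [-0.004, 0.475, 0.88, -0.01]
ft_force: [0.3, 0.8, -5.4]
width: 0.0198
grasp_force: 65.7
```

```bash
python3 - <<'E'
from h import *
d=snap('wrist','pics/w5.png'); snap('side','pics/s5.png'); s=d['state']; F,e,g=foot(); v=s['tool_pos']-F; print(v@e,v@g,v[2],s['ft_force'],s['ft_torque'])
a=d['frame'][60:400,60:460];b=cv2.resize(load('pics/s5.pkl')['frame'][130:200,270:370],None,fx=4,fy=4,interpolation=2)
o=np.zeros((340,800,3),np.uint8);o[:,:400]=a;o[:280,400:]=b;cv2.imwrite('pics/c5.png',o)
E
```

```text
0.04061223015291442 0.0009225103645265961 0.05279978791175828 [ 0.32319645  0.7658544  -5.38851739] [ 0.13624434 -0.13073521  0.05410199]
```

View pics/c5.png

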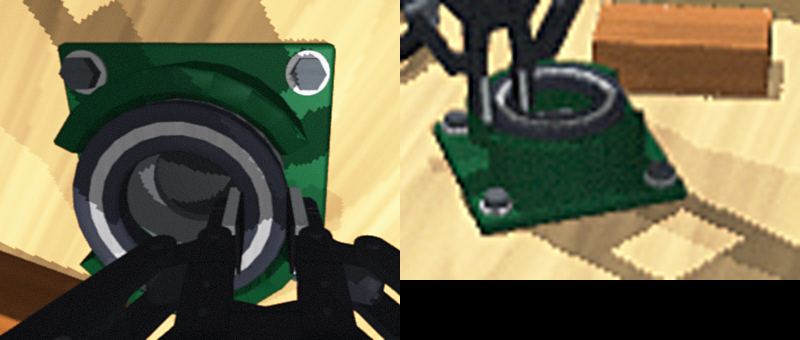

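The ring sits centred in the cup mouth, at about (180,190) in the crop, and nothing is touching yet. I keep lowering.

Emit:
send_rows(moves=[[[1,-1,-0.5,3,0,0,0],[1,0,0,4,0,0,0],[1,0,0,4,0,0,0],[1,0,0,3,0,0,0],[1,0,0,0,0,0,0]]])

```text
time_s: 9.45
tool_pos: [0.6209, -0.2962, 0.0384]
eef_rot: [-0.004, 0.475, 0.88, -0.01]
ft_force: [-0.0, 0.2, -5.5]
width: 0.0201
grasp_force: 65.7
```

Emit:
send_rows(moves=[[[1,0,0,3,0,0,0],[1,0,0,3,0,0,0],[1,0,0,3,0,0,0],[1,0,0,0,0,0,0]]])

```text
time_s: 9.95
tool_pos: [0.6207, -0.2964, 0.0295]
eef_rot: [-0.004, 0.475, 0.88, -0.01]
ft_force: [-1.0, -0.2, -5.0]
width: 0.0196
grasp_force: 65.7
```

Emit:
send_rows(moves=[[[1,0,0,2,0,0,0],[1,0,0,1.5,0,0,0],[1,0,0,0,0,0,0]]])

```text
time_s: 10.32
tool_pos: [0.6208, -0.2965, 0.0263]
eef_rot: [-0.004, 0.475, 0.88, -0.01]
ft_force: [0.3, 0.3, -5.0]
width: 0.0197
grasp_force: 65.7
```

Emit:
send_rows(moves=[[[1,0,0,1,0,0,0],[1,0,0,0.5,0,0,0],[1,0,0,0,0,0,0]]])

```text
time_s: 10.7
tool_pos: [0.6211, -0.2967, 0.0252]
eef_rot: [-0.003, 0.475, 0.88, -0.01]
ft_force: [-0.4, -0.1, -3.5]
width: 0.0195
grasp_force: 65.9
```

Emit:
send_rows(moves=[[[1,0,0,1,-0.01,0,0],[1,0,0,0.5,-0.01,0,0],[1,0,0,0,0,0,0]]])

```text
time_s: 11.08
tool_pos: [0.6214, -0.297, 0.0246]
eef_rot: [0.002, 0.475, 0.88, -0.001]
ft_force: [-0.7, 2.1, 2.2]
width: 0.0197
grasp_force: 67.2
```

Emit:
send_rows(moves=[[[1,0,0,1,0,0,0],[1,0,0,0,0,0,0]]])

```text
time_s: 11.32
tool_pos: [0.6214, -0.297, 0.0246]
eef_rot: [0.002, 0.475, 0.88, -0.001]
ft_force: [-3.7, 1.3, 8.0]
width: 0.0195
grasp_force: 67.7
```

Emit:
send_rows(moves=[[[0.55,0,0,0,0,0,0],[0.55,0,0,0,0,0,0],[0.55,0,0,0,0,0,0],[0.55,0,0,-10,0,0,0],[0.55,0,0,-30,0,0,0],[0.55,0,0,-50,0,0,0],[0.4,0,0,-60,0,0,0]]])

```text
time_s: 12.2
tool_pos: [0.62, -0.2959, 0.1732]
eef_rot: [0.0, 0.475, 0.88, -0.001]
ft_force: [1.3, -1.6, 0.2]
width: 0.0509
grasp_force: 0.0
```

```bash
python3 - <<'E'
from h import *
d=snap('wrist','pics/w6.png'); s=d['state']; print(s['tool_pos'],s['ft_force'],s['width'])
F,e,g=foot(); fr=d['frame'];th=np.linspace(0,2*np.pi,80)
for rr,h,col in((.052,.034,(0,0,255)),(.030,.034,(0,255,255))):
    q=proj(d,[F+rr*(np.cos(t)*e+np.sin(t)*g)+[0,0,h] for t in th]);print(q.min(0),q.max(0))
cv2.imwrite('pics/c6.png',cv2.resize(fr[60:300,150:450],None,fx=2,fy=2,interpolation=2))
# next: cage
Q,n,up,w,c=rack(.56906,.24217,.254); c=c+.135*w
plan([([.55,-.05,.25],down(115),5,.35),(c+up*.04+n*.05,Q,8,.35)],dmm=0,dr=2)
E
```

```text
[ 0.61999767 -0.29588568  0.1731884 ] [ 1.33859125 -1.56263404  0.24401338] 0.05092241538592686
[225.70796967 132.15816122] [339.91544966 242.45733212]
[249.97136295 157.53464028] [315.80200495 221.04571698]
[[0.35, 49, 15, -14, 0, 0, 0.03], [0.35, 50, 13, -13, 0, 0.01, 0.03], [0.35, 51, 12, -13, 0, 0, 0.03], [0.35, 51, 11, -13, 0.01, 0, 0.03], [0.35, 51, 8, -14, 0, 0.01, 0.02], [0.35, 48, 22, 15, -0.07, -0.01, 0.02], [0.35, 49, 20, 16, -0.07, 0, 0.03], [0.35, 50, 17, 18, -0.07, -0.01, 0.02]]
[[0.35, 50, 15, 18, -0.07, -0.01, 0.02], [0.35, 50, 12, 19, -0.07, 0, 0.02], [0.35, 51, 10, 19, -0.07, -0.01, 0.03], [0.35, 51, 8, 20, -0.07, -0.01, 0.02], [0.35, 51, 5, 19, -0.07, -0.01, 0.02]]
```

View pics/c6.png

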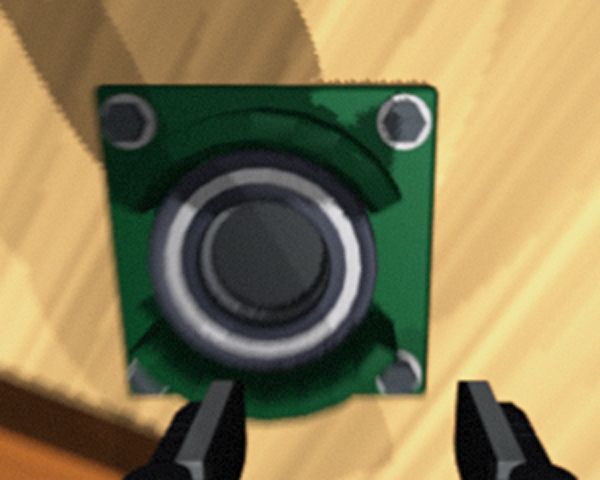

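The crop shows the dark washer lying flat and concentric in the bore at (263,255). Next is the cage.

Emit:
send_rows(moves=[[[0.35,49,15,-14,0,0,0.03],[0.35,50,13,-13,0,0.01,0.03],[0.35,51,12,-13,0,0,0.03],[0.35,51,11,-13,0.01,0,0.03],[0.35,51,8,-14,0,0.01,0.02],[0.35,48,22,15,-0.07,-0.01,0.02],[0.35,49,20,16,-0.07,0,0.03],[0.35,50,17,18,-0.07,-0.01,0.02]]])

```text
time_s: 13.25
tool_pos: [0.5438, 0.1133, 0.197]
eef_rot: [0.056, 0.563, 0.82, 0.085]
ft_force: [-0.0, 1.2, 0.6]
width: 0.0555
grasp_force: 0.0
```

Emit:
send_rows(moves=[[[0.35,50,15,18,-0.07,-0.01,0.02],[0.35,50,12,19,-0.07,0,0.02],[0.35,51,10,19,-0.07,-0.01,0.03],[0.35,51,8,20,-0.07,-0.01,0.02],[0.35,51,5,19,-0.07,-0.01,0.02],[0.35,0,0,0,0,0,0]]])

```text
time_s: 14.0
tool_pos: [0.5356, 0.3799, 0.1209]
eef_rot: [0.162, 0.589, 0.762, 0.215]
ft_force: [1.0, -0.1, 0.6]
width: 0.0552
grasp_force: 0.0
```

```bash
cat >> h.py <<'E'
def off(d,c0,n,up,w,ro,h,mask):
    """find in-plane offset of ring (up,w) m by matching the outer top-face outline to the mask's hull edge"""
    K,Rm,t=cam(d); cc=-Rm.T@t
    ys,xs=np.where(mask); hull=cv2.convexHull(np.c_[xs,ys].astype(np.int32))[:,0]
    th=np.linspace(0,2*np.pi,240,endpoint=False)
    dd=[(u,v) for u,v in hull]
    def toplane(u,v):
        r=Rm.T@np.linalg.inv(K)@np.array([u,v,1.]); P=cc+r*((c0+n*h-cc)@n)/(r@n); q=P-(c0+n*h); return q@up,q@w
    return np.array([toplane(u,v) for u,v in dd]),hull
E
python3 - <<'E'
from h import *
d=snap('wrist','pics/w7.png');p,r,s=cur()
Q,n,up,w,c=rack(.56906,.24217,.254); c=c+.135*w; v=p-c
print('up',v@up,'w',v@w,'n',v@n,np.degrees((r.inv()*Q).as_rotvec()),s['width'])
g=cv2.cvtColor(d['frame'],cv2.COLOR_BGR2HSV); m=cv2.inRange(g,(18,120,70),(32,255,255))
k,l,st,ce=cv2.connectedComponentsWithStats(m)
q0=proj(d,[c+n*.014])[0]; print(q0)
best=max(range(1,k),key=lambda i:st[i,4] if np.hypot(*(ce[i]-q0))<80 else 0); print(st[best],ce[best])
a,h=off(d,c,n,up,w,.0505,.014,l==best)
rad=np.hypot(*a.T); 
for x,y,z,hh in zip(a[:,0],a[:,1],rad,h): print(np.round([x*1e3,y*1e3,z*1e3],1),hh) if len(a)<40 else None
E
```

```text
up 0.03226313163039945 w 0.005189196928425393 n 0.046008986804386705 [-0.69120161 -0.32919318 -0.09820129] 0.055384056324722104
[275.40021677 247.24024981]
[ 193  166  165  155 8039] [279.13310113 235.99104366]
```

```bash
cat >> h.py <<'E'
def ringbox(d,c,n,up,w,ro,t):
    th=np.linspace(0,2*np.pi,120); P=[c+n*h+ro*(np.cos(a)*up+np.sin(a)*w) for a in th for h in(0,t)]
    q=proj(d,P); return q.min(0),q.max(0)
E
python3 - <<'E'
from h import *
d=load('pics/w7.pkl');Q,n,up,w,c=rack(.56906,.24217,.254); c=c+.135*w
print(ringbox(d,c,n,up,w,.0505,.014))
g=cv2.cvtColor(d['frame'],cv2.COLOR_BGR2HSV); m=cv2.inRange(g,(18,120,70),(32,255,255))
l=cv2.connectedComponents(m)[1]; m=(l==np.bincount(l[150:330,180:370].ravel())[1:].argmax()+1)
cols=[(x,np.where(m[:,x])[0].min(),np.where(m[:,x])[0].max()) for x in range(195,360,12)];print(cols)
rows=[(y,np.where(m[y])[0].min(),np.where(m[y])[0].max()) for y in range(170,320,12)];print(rows)
p,r,s=cur(); print(proj(d,[c+n*.014+.001*up])-proj(d,[c+n*.014]),proj(d,[c+n*.014+.001*w])-proj(d,[c+n*.014]))
E
```

```text
(array([190.86080778, 159.4341959 ]), array([359.86492058, 318.78856141]))
[(195, np.int64(222), np.int64(259)), (207, np.int64(198), np.int64(284)), (219, np.int64(186), np.int64(290)), (231, np.int64(177), np.int64(269)), (243, np.int64(171), np.int64(209)), (255, np.int64(168), np.int64(204)), (267, np.int64(167), np.int64(318)), (279, np.int64(167), np.int64(320)), (291, np.int64(169), np.int64(318)), (303, np.int64(171), np.int64(317)), (315, np.int64(176), np.int64(313)), (327, np.int64(185), np.int64(305)), (339, np.int64(196), np.int64(295)), (351, np.int64(217), np.int64(276))]
[(170, np.int64(247), np.int64(302)), (182, np.int64(225), np.int64(323)), (194, np.int64(211), np.int64(337)), (206, np.int64(201), np.int64(347)), (218, np.int64(196), np.int64(351)), (230, np.int64(193), np.int64(355)), (242, np.int64(193), np.int64(357)), (254, np.int64(194), np.int64(357)), (266, np.int64(197), np.int64(356)), (278, np.int64(203), np.int64(350)), (290, np.int64(212), np.int64(344)), (302, np.int64(264), np.int64(331)), (314, np.int64(260), np.int64(314))]
[[1.66681424 0.00869805]] [[-0.07637846 -1.52951428]]
```

Emit:
send_rows(moves=[[[0.35,-7,7.7,5,-0.012,-0.006,-0.002],[0.35,0,0,12,0,0,0],[0.35,0,0,12,0,0,0],[0.35,0,0,8,0,0,0],[0.35,0,0,4,0,0,0],[0.35,0,0,0,0,0,0]]])

```text
time_s: 14.8
tool_pos: [0.5671, 0.3773, 0.0916]
eef_rot: [0.169, 0.589, 0.759, 0.218]
ft_force: [-0.2, -0.1, 0.2]
width: 0.0557
grasp_force: 0.0
```

```bash
python3 - <<'E'
from h import *
p,r,s=cur()
Q,n,up,w,c=rack(.56906,.24217,.254); c=c+.133*w; v=p-c
print('up',v@up,'w',v@w,'n',v@n,np.degrees((r.inv()*Q).as_rotvec()),s['width'],s['ft_force'])
E
```

```text
up 0.04076493246472455 w -0.00168568007426593 n 0.0046581194444553775 [ 0.04731405  0.09353845 -0.17037344] 0.055692393908906505 [-0.21751191 -0.07269807  0.24933633]
```

Emit:
send_rows(moves=[[[0.35,1,-0.8,2.5,0,0,0],[1,0,0,0,0,0,0],[1,0,0,0,0,0,0],[1,0,0,0,0,0,0],[1,0,0,0,0,0,0],[1,0,0,0,0,0,0]]])

```text
time_s: 15.55
tool_pos: [0.5677, 0.3789, 0.0902]
eef_rot: [0.169, 0.589, 0.759, 0.219]
ft_force: [-4.8, -0.7, 5.7]
width: 0.0173
grasp_force: 55.2
```

Emit:
send_rows(moves=[[[1,0,0,-5,0,0,0],[1,0,0,-10,0,0,0],[1,0,0,-20,0,0,0],[1,0,0,-25,0,0,0]]])

```text
time_s: 16.05
tool_pos: [0.5355, 0.3698, 0.1396]
eef_rot: [0.169, 0.59, 0.759, 0.217]
ft_force: [0.5, -0.3, -3.4]
width: 0.0171
grasp_force: 55.2
```

```bash
python3 - <<'E'
from h import *
F,e,g=foot()
plan([([.50,.20,.28],down(115),6,1),(F+e*.041+[0,0,.16],down(123.1),10,1)],dmm=0,dr=2)
E
```

```text
[[1, -26, 2, -27, 0.09, 0.01, -0.03], [1, -26, -2, -26, 0.1, 0.01, -0.03], [1, -25, -5, -27, 0.09, 0.01, -0.03], [1, -25, -8, -27, 0.09, 0, -0.03], [1, -24, -12, -25, 0.09, 0.01, -0.03], [1, -24, -14, -25, 0.1, 0.01, -0.03], [1, -50, -10, 12, 0, 0, -0.01], [1, -50, -10, 12, 0, 0, -0.02]]
[[1, -50, -11, 13, 0, 0, -0.01], [1, -50, -12, 12, 0, 0, -0.02], [1, -49, -13, 12, 0, 0, -0.01], [1, -49, -13, 12, 0, 0, -0.02], [1, -49, -14, 12, 0, 0, -0.01], [1, -49, -15, 12, 0, 0, -0.01], [1, -49, -15, 13, 0, 0, -0.02], [1, -48, -17, 12, 0, 0, -0.01]]
```

Emit:
send_rows(moves=[[[1,-26,2,-27,0.09,0.01,-0.03],[1,-26,-2,-26,0.1,0.01,-0.03],[1,-25,-5,-27,0.09,0.01,-0.03],[1,-25,-8,-27,0.09,0,-0.03],[1,-24,-12,-25,0.09,0.01,-0.03],[1,-24,-14,-25,0.1,0.01,-0.03],[1,-50,-10,12,0,0,-0.01],[1,-50,-10,12,0,0,-0.02]]])

```text
time_s: 17.05
tool_pos: [0.5255, 0.1007, 0.2572]
eef_rot: [0.001, 0.524, 0.852, -0.001]
ft_force: [0.2, 0.8, -3.1]
width: 0.0173
grasp_force: 55.5
```

Emit:
send_rows(moves=[[[1,-50,-11,13,0,0,-0.01],[1,-50,-12,12,0,0,-0.02],[1,-49,-13,12,0,0,-0.01],[1,-49,-13,12,0,0,-0.02],[1,-49,-14,12,0,0,-0.01],[1,-49,-15,12,0,0,-0.01],[1,-49,-15,13,0,0,-0.02],[1,-48,-17,12,0,0,-0.01]]])

```text
time_s: 18.05
tool_pos: [0.6226, -0.2962, 0.1589]
eef_rot: [0.0, 0.477, 0.879, -0.001]
ft_force: [0.1, 0.2, -2.5]
width: 0.0175
grasp_force: 55.6
```

Emit:
send_rows(moves=[[[1,0,0,0,0,0,0]]])

```text
time_s: 18.18
tool_pos: [0.6217, -0.2976, 0.1573]
eef_rot: [-0.001, 0.479, 0.878, -0.001]
ft_force: [0.2, 0.7, -2.7]
width: 0.0168
grasp_force: 61.2
```

```bash
python3 - <<'E'
from h import *
d=snap('wrist','pics/w8.png');p,r,s=cur();M=r.as_matrix()
F,e,g_=foot(); v=p-F; print('e',v@e,'g',v@g_,v[2],'ytool',M[:,1],np.degrees((r.inv()*down(123.1)).as_rotvec()))
g=cv2.cvtColor(d['frame'],cv2.COLOR_BGR2HSV); m=cv2.inRange(g,(18,150,70),(32,255,255))
l=cv2.connectedComponents(m)[1]; i=np.bincount(l[150:330,120:370].ravel())[1:].argmax()+1; m=(l==i); ys,xs=np.where(m); print('obs',xs.min(),xs.max(),ys.min(),ys.max())
print([(y,np.where(m[y])[0].min(),np.where(m[y])[0].max()) for y in range(ys.min()+5,ys.max(),15)])
print('pred',ringbox(d,p+M[:,2]*.002-M[:,1]*.04,-M[:,2],M[:,1],M[:,0],.0505,.014))
E
```

```text
e 0.04090223025319125 g -0.0002234770871276261 0.15814643704254672 ytool [ 0.84019556  0.54227783 -0.00248268] [-0.14210688 -0.06193782 -0.26112643]
obs 132 344 164 346
[(169, np.int64(205), np.int64(269)), (184, np.int64(173), np.int64(301)), (199, np.int64(155), np.int64(318)), (214, np.int64(144), np.int64(329)), (229, np.int64(137), np.int64(337)), (244, np.int64(134), np.int64(342)), (259, np.int64(133), np.int64(343)), (274, np.int64(134), np.int64(343)), (289, np.int64(140), np.int64(343)), (304, np.int64(147), np.int64(338)), (319, np.int64(159), np.int64(330)), (334, np.int64(301), np.int64(316))]
pred (array([129.49601542, 159.03091071]), array([352.53766312, 363.02852312]))
```

Emit:
send_rows(moves=[[[1,0,0,30,0,0,-0.004],[1,0,0,40,0,0,0],[1,0,0,25,0,0,0],[1,0,0,5,0,0,0],[1,0,0,4,0,0,0],[1,0,0,4,0,0,0],[1,0,0,4,0,0,0],[1,0,0,0,0,0,0]]])

```text
time_s: 19.23
tool_pos: [0.6226, -0.2951, 0.0477]
eef_rot: [0.0, 0.476, 0.88, -0.001]
ft_force: [0.4, -0.6, -2.3]
width: 0.0173
grasp_force: 61.4
```

Emit:
send_rows(moves=[[[1,0,0,2,0,0,0],[1,0,0,2,0,0,0],[1,0,0,0,0,0,0]]])

```text
time_s: 19.6
tool_pos: [0.6225, -0.295, 0.0433]
eef_rot: [-0.0, 0.476, 0.88, -0.001]
ft_force: [0.8, -0.6, -3.9]
width: 0.0171
grasp_force: 61.4
```

Emit:
send_rows(moves=[[[1,0,-1,2,0,0,0],[1,0,0,2,0,0,0],[1,0,0,1,0,0,0],[1,0,0,0,0,0,0]]])

```text
time_s: 20.1
tool_pos: [0.6218, -0.2956, 0.0385]
eef_rot: [0.0, 0.476, 0.88, -0.001]
ft_force: [0.1, 0.1, -2.5]
width: 0.0168
grasp_force: 61.5
```

Emit:
send_rows(moves=[[[1,0,0,1,0,0,0],[1,0,0,1,0,0,0],[1,0,0,0,0,0,0]]])

```text
time_s: 20.48
tool_pos: [0.6221, -0.2957, 0.0373]
eef_rot: [0.0, 0.476, 0.88, -0.001]
ft_force: [-1.1, 0.9, 0.9]
width: 0.0168
grasp_force: 61.9
```

Emit:
send_rows(moves=[[[1,0,0,1,0,0,0],[1,0,0,0,0,0,0]]])

```text
time_s: 20.72
tool_pos: [0.6221, -0.2957, 0.0372]
eef_rot: [0.0, 0.476, 0.88, -0.001]
ft_force: [-4.2, 2.1, 5.3]
width: 0.0167
grasp_force: 62.3
```

Emit:
send_rows(moves=[[[1,0,-0.5,1,0,0,0],[1,0,0,0,0,0,0]]])

```text
time_s: 20.98
tool_pos: [0.6221, -0.2957, 0.0372]
eef_rot: [0.0, 0.476, 0.88, -0.001]
ft_force: [-4.6, 3.5, 9.5]
width: 0.0165
grasp_force: 62.7
```

Emit:
send_rows(moves=[[[0.55,0,0,0,0,0,0],[0.55,0,0,0,0,0,0],[0.55,0,0,0,0,0,0],[0.55,0,0,-10,0,0,0],[0.55,0,0,-30,0,0,0],[0.55,0,0,-50,0,0,0],[0.4,0,0,-50,0,0,0],[0.4,0,0,0,0,0,0]]])

```text
time_s: 21.98
tool_pos: [0.6247, -0.2974, 0.1826]
eef_rot: [0.006, 0.476, 0.88, -0.001]
ft_force: [0.4, 0.2, 0.2]
width: 0.0513
grasp_force: 0.0
```

```bash
python3 - <<'E'
from h import *
d=snap('wrist','pics/w9.png');snap('side','pics/s9.png');snap('scene','pics/sc9.png');p,r,s=cur();F,e,g_=foot();print(p,s['width'],s['ft_force'])
g=cv2.cvtColor(d['frame'],cv2.COLOR_BGR2HSV); m=cv2.inRange(g,(18,120,50),(34,255,255)); m[:100]=0;m[260:]=0;m[:,:210]=0;m[:,360:]=0
l=cv2.connectedComponents(m)[1]; m=(l==np.bincount(l.ravel())[1:].argmax()+1); ys,xs=np.where(m); print('obs',xs.min(),xs.max(),ys.min(),ys.max())
print('pred top',ringbox(d,F+[0,0,.048],np.array([0,0,1.]),e,g_,.0505,.0))
# balls: bright low-sat blobs at ball circle
gr=cv2.cvtColor(d['frame'],cv2.COLOR_BGR2GRAY);q0,q1=ringbox(d,F+[0,0,.048],np.array([0,0,1.]),e,g_,.0505,0)
mm=((g[...,1]<80)&(gr>60)).astype(np.uint8); mm[:int(q0[1])]=0;mm[int(q1[1]):]=0;mm[:,:int(q0[0])]=0;mm[:,int(q1[0]):]=0
k,l,st,ce=cv2.connectedComponentsWithStats(mm); B=[ce[i] for i in range(1,k) if 15<st[i,4]<150]
W=np.array([atz(d,*b,.0485) for b in B]); 
A=np.c_[2*W[:,:2],np.ones(len(W))];x=np.linalg.lstsq(A,(W[:,:2]**2).sum(1),rcond=None)[0];rr=np.hypot(*(W[:,:2]-x[:2]).T);print(len(B),x[:2],np.round(rr*1e3,1))
Q,n,up,w,c=rack(.56906,.24217,.254); c=c-.133*w
plan([([.55,-.10,.25],down(115),4,.35),(c+up*.038+n*.06,Q,7,.35)],dmm=0,dr=2)
E
```

```text
[ 0.62106159 -0.29539597  0.17400829] 0.05086438392116074 [ 0.50765281  0.84561324 -0.73034324]
obs 222 334 128 238
pred top (array([220.88663666, 128.1018006 ]), array([334.3399235 , 237.70201577]))
6 [ 0.58761916 -0.31729109] [40.5 40.5 40.5 40.5 40.6 40.5]
[[0.35, 51, 12, -19, 0, 0, 0.04], [0.35, 51, 10, -19, 0, 0, 0.03], [0.35, 51, 8, -19, 0, 0, 0.04], [0.35, 51, 6, -19, 0, 0, 0.03], [0.35, 24, 20, 16, -0.08, -0.01, 0.03], [0.35, 26, 18, 17, -0.08, 0, 0.02], [0.35, 25, 15, 19, -0.08, -0.01, 0.03], [0.35, 26, 14, 20, -0.08, -0.01, 0.02]]
[[0.35, 27, 11, 20, -0.08, -0.01, 0.03], [0.35, 27, 9, 21, -0.08, 0, 0.03], [0.35, 28, 7, 21, -0.08, -0.01, 0.02]]
```

The cage reads centred at (0.5876, -0.3173) and flat: the ball circle fits to 0.1 mm. Now the shaft washer.

Emit:
send_rows(moves=[[[0.35,51,12,-19,0,0,0.04],[0.35,51,10,-19,0,0,0.03],[0.35,51,8,-19,0,0,0.04],[0.35,51,6,-19,0,0,0.03],[0.35,24,20,16,-0.08,-0.01,0.03],[0.35,26,18,17,-0.08,0,0.02],[0.35,25,15,19,-0.08,-0.01,0.03],[0.35,26,14,20,-0.08,-0.01,0.02]]])

```text
time_s: 23.12
tool_pos: [0.5798, 0.0222, 0.1825]
eef_rot: [0.098, 0.571, 0.805, 0.125]
ft_force: [-0.4, 0.1, 0.1]
width: 0.0556
grasp_force: 0.0
```

Emit:
send_rows(moves=[[[0.35,27,11,20,-0.08,-0.01,0.03],[0.35,27,9,21,-0.08,0,0.03],[0.35,28,7,21,-0.08,-0.01,0.02],[0.35,0,0,0,0,0,0]]])

```text
time_s: 23.62
tool_pos: [0.5993, 0.115, 0.1319]
eef_rot: [0.166, 0.587, 0.762, 0.216]
ft_force: [-0.1, -0.4, -0.2]
width: 0.0556
grasp_force: 0.0
```

```bash
python3 - <<'E'
from h import *
d=snap('wrist','pics/w10.png');p,r,s=cur()
Q,n,up,w,c=rack(.56906,.24217,.254); c=c-.133*w; v=p-c
print('up',v@up,'w',v@w,'n',v@n,(r.inv()*Q).as_rotvec())
q=proj(d,[c+n*.012])[0].astype(int);print(q,'pred',ringbox(d,c,n,up,w,.051,.012),'bore',ringbox(d,c+n*.012,n,up,w,.027,0))
g=cv2.cvtColor(d['frame'],cv2.COLOR_BGR2HSV); m=((g[...,1]<90)&(g[...,2]>80)).astype(np.uint8)
m[:, :q[0]-110]=0; m[:,q[0]+110:]=0; m[:q[1]-110]=0; m[q[1]+110:]=0
k,l,st,ce=cv2.connectedComponentsWithStats(m); i=1+st[1:,4].argmax(); print(st[i]); m=l==i; ys,xs=np.where(m)
for y in range(ys.min(),ys.max(),12):
    a=np.where(m[y])[0]; gp=np.where(np.diff(a)>8)[0]; print(y,a.min(),a.max(),[(a[j],a[j+1]) for j in gp])
E
```

```text
up 0.03514357420464251 w 0.0011402443483487647 n 0.05859068311125187 [-0.00436014 -0.00152336  0.00240379]
[275 231] pred (array([194.91797329, 148.11822738]), array([355.77427183, 300.543333  ])) bore (array([232.95027337, 190.28932415]), array([317.9506658 , 269.20485805]))
[  185   157   171   149 13833]
157 269 278 []
169 232 316 []
181 191 332 []
193 186 341 []
205 200 348 [(np.int64(250), np.int64(298))]
217 197 352 [(np.int64(238), np.int64(310))]
229 196 353 [(np.int64(237), np.int64(316))]
241 197 355 [(np.int64(240), np.int64(317))]
253 200 352 [(np.int64(260), np.int64(313))]
265 206 348 [(np.int64(234), np.int64(244)), (np.int64(254), np.int64(303))]
277 202 340 [(np.int64(226), np.int64(238)), (np.int64(249), np.int64(268))]
289 199 329 [(np.int64(213), np.int64(232)), (np.int64(244), np.int64(268))]
301 239 305 [(np.int64(244), np.int64(265))]
```

Emit:
send_rows(moves=[[[0.35,-4,2.5,15,-0.004,0,0],[0.35,0,0,12,0,0,0],[0.35,0,0,12,0,0,0],[0.35,0,0,8,0,0,0],[0.35,0,0,5,0,0,0],[0.35,0,0,0,0,0,0]]])

```text
time_s: 24.42
tool_pos: [0.6331, 0.1174, 0.0947]
eef_rot: [0.17, 0.587, 0.76, 0.22]
ft_force: [0.4, 0.0, 0.5]
width: 0.0556
grasp_force: 0.0
```

```bash
python3 - <<'E'
from h import *
p,r,s=cur()
Q,n,up,w,c=rack(.56906,.24217,.254); c=c-.136*w; v=p-c
print('up',v@up,'w',v@w,'n',v@n,(r.inv()*Q).as_rotvec(),s['width'],s['ft_force'])
d=snap('wrist','pics/w11.png');print('pred bore',ringbox(d,c+n*.012,n,up,w,.027,0),'outer',ringbox(d,c,n,up,w,.051,.012))
g=cv2.cvtColor(d['frame'],cv2.COLOR_BGR2HSV); m=((g[...,1]<90)&(g[...,2]>80))
for x in(200,215,230,245,260,275): 
    a=np.where(m[120:380,x])[0]+120; j=np.where(np.diff(a)>4)[0]; print(x,a.min(),[(int(a[k]),int(a[k+1])) for k in j],a.max())
E
```

```text
up 0.04113363847468878 w -0.0008663868963317329 n 0.008105682068154697 [ 5.01393986e-03 -1.14536989e-05  1.23513833e-03] 0.055600787736391634 [0.42333761 0.01548483 0.45520332]
pred bore (array([185.66658991, 211.94925574]), array([297.78567686, 312.03721995])) outer (array([134.72868191, 155.57084887]), array([347.27098553, 350.3902729 ]))
200 167 [(227, 277), (307, 376)] 379
215 162 [(218, 292)] 293
230 161 [] 214
245 161 [(215, 262), (288, 297)] 301
260 163 [(219, 251), (253, 315)] 350
275 168 [(227, 296)] 347
```

Emit:
send_rows(moves=[[[0.35,0,-3,3,0.003,0,0],[0.35,0,0,2.5,0,0,0],[1,0,0,0,0,0,0],[1,0,0,0,0,0,0],[1,0,0,0,0,0,0],[1,0,0,0,0,0,0],[1,0,0,0,0,0,0]]])

```text
time_s: 25.35
tool_pos: [0.6334, 0.1175, 0.0892]
eef_rot: [0.17, 0.587, 0.76, 0.219]
ft_force: [-5.4, -0.7, 4.8]
width: 0.0222
grasp_force: 55.5
```

```bash
python3 - <<'E'
from h import *
p,r,s=cur()
Q,n,up,w,c=rack(.56906,.24217,.254); c=c-.136*w; v=p-c
print('up',v@up,'w',v@w,'n',v@n,s['width'],s['ft_force'])
E
```

```text
up 0.03857197816258307 w -0.0008581674184322799 n 0.0032713847779619488 0.02218273315269735 [-5.43497509 -0.72472121  4.75099456]
```

Emit:
send_rows(moves=[[[1,0,0,-5,0,0,0],[1,0,0,-10,0,0,0],[1,0,0,-20,0,0,0],[1,0,0,-25,0,0,0]]])

```text
time_s: 25.85
tool_pos: [0.6013, 0.1092, 0.1389]
eef_rot: [0.169, 0.588, 0.761, 0.218]
ft_force: [-0.6, 0.6, -4.1]
width: 0.0222
grasp_force: 56.0
```

```bash
python3 - <<'E'
from h import *
F,e,g=foot()
plan([([.53,.05,.27],down(115),6,1),(F+e*.038+[0,0,.17],down(123.1),8,1)],dmm=0,dr=2)
E
```

```text
[[1, -7, 0, -26, 0.09, 0.01, -0.03], [1, -6, -3, -26, 0.1, 0.01, -0.03], [1, -6, -6, -25, 0.09, 0.01, -0.03], [1, -5, -8, -25, 0.09, 0, -0.03], [1, -5, -10, -24, 0.09, 0.01, -0.03], [1, -5, -13, -24, 0.1, 0.01, -0.03], [1, -44, -8, 13, 0, 0, -0.02], [1, -44, -9, 12, 0, 0, -0.01]]
[[1, -44, -10, 13, 0, 0, -0.02], [1, -43, -11, 13, 0, 0, -0.02], [1, -43, -11, 12, 0, 0, -0.02], [1, -43, -12, 13, 0, 0, -0.01], [1, -43, -13, 13, 0, 0, -0.02], [1, -43, -13, 12, 0, 0, -0.02]]
```

Emit:
send_rows(moves=[[[1,-7,0,-26,0.09,0.01,-0.03],[1,-6,-3,-26,0.1,0.01,-0.03],[1,-6,-6,-25,0.09,0.01,-0.03],[1,-5,-8,-25,0.09,0,-0.03],[1,-5,-10,-24,0.09,0.01,-0.03],[1,-5,-13,-24,0.1,0.01,-0.03],[1,-44,-8,13,0,0,-0.02],[1,-44,-9,12,0,0,-0.01]]])

```text
time_s: 26.85
tool_pos: [0.5543, -0.0375, 0.2467]
eef_rot: [0.002, 0.522, 0.853, -0.0]
ft_force: [1.3, 0.2, -3.9]
width: 0.0221
grasp_force: 59.9
```

Emit:
send_rows(moves=[[[1,-44,-10,13,0,0,-0.02],[1,-43,-11,13,0,0,-0.02],[1,-43,-11,12,0,0,-0.02],[1,-43,-12,13,0,0,-0.01],[1,-43,-13,13,0,0,-0.02],[1,-43,-13,12,0,0,-0.02],[1,0,0,0,0,0,0],[1,0,0,0,0,0,0]]])

```text
time_s: 27.85
tool_pos: [0.6205, -0.2966, 0.1707]
eef_rot: [0.001, 0.476, 0.88, -0.001]
ft_force: [-0.0, 0.9, -4.4]
width: 0.022
grasp_force: 60.5
```

```bash
python3 - <<'E'
from h import *
d=snap('wrist','pics/w12.png');p,r,s=cur();M=r.as_matrix()
F,e,g_=foot(); v=p-F; print('e',v@e,'g',v@g_,v[2],'ytool',M[:,1],(r.inv()*down(123.1)).as_rotvec())
c=p+M[:,2]*.003-M[:,1]*.0378
print('pred bore',ringbox(d,c-M[:,2]*.012,-M[:,2],M[:,1],M[:,0],.027,0),'outer',ringbox(d,c,-M[:,2],M[:,1],M[:,0],.051,.012))
g=cv2.cvtColor(d['frame'],cv2.COLOR_BGR2GRAY)
m=((cv2.cvtColor(d['frame'],cv2.COLOR_BGR2HSV)[...,1]<70)&(g>70))
for y in(190,205,220,250,265):
    a=np.where(m[y,100:400])[0]+100; j=np.where(np.diff(a)>3)[0]; print(y,a.min(),[(int(a[k]),int(a[k+1])) for k in j],a.max())
for x in(200,215,230,245,260):
    a=np.where(m[130:380,x])[0]+130; j=np.where(np.diff(a)>3)[0]; print('col',x,a.min(),[(int(a[k]),int(a[k+1])) for k in j],a.max())
E
```

```text
e 0.03973827935081974 g 9.148090150443707e-05 0.17123804159662906 ytool [ 8.36509625e-01  5.47952045e-01 -4.51310001e-04] [-0.00044815  0.00285927  0.00221078]
pred bore (array([188.71900902, 218.64055074]), array([304.71258015, 321.50182383])) outer (array([136.14515499, 159.99627817]), array([356.0689054 , 360.72205391]))
190 166 [(312, 323)] 334
205 153 [] 327
220 145 [(216, 237), (248, 264)] 337
250 138 [(188, 221), (226, 298), (349, 353), (358, 362)] 362
265 139 [(187, 303), (347, 356)] 365
col 200 170 [(231, 294)] 301
col 215 130 [(132, 167), (220, 240)] 246
col 230 165 [(216, 253)] 255
col 245 166 [] 223
col 260 150 [(157, 167), (218, 227)] 238
```

Emit:
send_rows(moves=[[[1,0,-1,30,0,0,0],[1,0,0,40,0,0,0],[1,0,0,32,0,0,0],[1,0,0,4,0,0,0],[1,0,0,0,0,0,0],[1,0,0,0,0,0,0]]])

```text
time_s: 28.65
tool_pos: [0.6216, -0.2983, 0.068]
eef_rot: [0.003, 0.475, 0.88, -0.001]
ft_force: [0.7, -0.8, -4.2]
width: 0.0222
grasp_force: 60.6
```

```bash
python3 - <<'E'
from h import *
p,r,s=cur();F,e,g_=foot(); v=p-F; print('e',v@e,'g',v@g_,v[2],s['ft_force'],(r.inv()*down(123.1)).as_rotvec())
E
```

```text
e 0.0393412615800727 g -0.002161123658245725 0.06799513032624314 [ 0.66733117 -0.79706385 -4.21164154] [0.00105731 0.00692086 0.00245546]
```

Emit:
send_rows(moves=[[[1,2.2,-0.5,2,0,0.006,0],[1,0,0,3,0,0,0],[1,0,0,2,0,0,0],[1,0,0,0,0,0,0]]])

```text
time_s: 29.15
tool_pos: [0.6182, -0.2961, 0.0576]
eef_rot: [-0.002, 0.476, 0.88, 0.0]
ft_force: [0.6, -0.7, -3.8]
width: 0.0219
grasp_force: 60.5
```

```bash
python3 - <<'E'
from h import *
p,r,s=cur();F,e,g_=foot(); v=p-F; print('e',v@e,'g',v@g_,v[2],s['ft_force'],(r.inv()*down(123.1)).as_rotvec())
E
```

```text
e 0.037625358581525006 g 0.001580017544485057 0.057597786998895256 [ 0.584747   -0.70798474 -3.80423995] [-0.00133492 -0.00375884  0.00196741]
```

Emit:
send_rows(moves=[[[1,-1,0.7,1,0,-0.003,0],[1,0,0,1,0,0,0],[1,0,0,1,0,0,0],[1,0,0,0,0,0,0],[1,0,0,0,0,0,0]]])

```text
time_s: 29.78
tool_pos: [0.6196, -0.2967, 0.0551]
eef_rot: [-0.0, 0.476, 0.88, -0.0]
ft_force: [0.1, 0.2, -4.9]
width: 0.0222
grasp_force: 60.6
```

```bash
python3 - <<'E'
from h import *
p,r,s=cur();F,e,g_=foot(); v=p-F; print('e',v@e,'g',v@g_,v[2],s['ft_force'],(r.inv()*down(123.1)).as_rotvec())
E
```

```text
e 0.03848537892964522 g 0.00031549372453685545 0.05511046237302481 [ 0.08247503  0.24879307 -4.85852149] [-9.15893890e-04  9.60195386e-06  1.99778585e-03]
```

Well centred now; lowering the rest.

Emit:
send_rows(moves=[[[1,0,0,1,0,0,0],[1,0,0,1,0,0,0],[1,0,0,1,0,0,0],[1,0,0,0,0,0,0]]])

```text
time_s: 30.28
tool_pos: [0.6195, -0.2966, 0.0519]
eef_rot: [-0.0, 0.475, 0.88, -0.0]
ft_force: [-0.7, 0.0, -5.1]
width: 0.0218
grasp_force: 60.5
```

Emit:
send_rows(moves=[[[1,0,0,1,0,0,0],[1,0,0,0.5,0,0,0],[1,0,0,0,0,0,0]]])

```text
time_s: 30.65
tool_pos: [0.6197, -0.2967, 0.0513]
eef_rot: [-0.0, 0.475, 0.88, -0.0]
ft_force: [-2.3, 1.6, 1.5]
width: 0.0223
grasp_force: 61.2
```

Emit:
send_rows(moves=[[[1,0,0,1,0,0,0],[1,0,0,0,0,0,0]]])

```text
time_s: 30.9
tool_pos: [0.6197, -0.2968, 0.0513]
eef_rot: [-0.0, 0.475, 0.88, -0.0]
ft_force: [-4.5, 3.0, 5.3]
width: 0.0224
grasp_force: 61.6
```

Contact at 51.3 mm matches the height expected for a seated ring. Releasing.

Emit:
send_rows(moves=[[[0.55,0,0,0,0,0,0],[0.55,0,0,0,0,0,0],[0.55,0,0,0,0,0,0],[0.55,0,0,-10,0,0,0],[0.55,0,0,-30,0,0,0],[0.55,0,0,-50,0,0,0],[0.4,0,0,-50,0,0,0],[0.4,0,0,0,0,0,0]]])

```text
time_s: 31.9
tool_pos: [0.6227, -0.2984, 0.1977]
eef_rot: [0.006, 0.475, 0.88, -0.001]
ft_force: [0.8, 0.7, 0.3]
width: 0.0513
grasp_force: 0.0
```

```bash
python3 - <<'E'
from h import *
d=snap('wrist','pics/w13.png');a=snap('side','pics/s13.png')['frame'];b=snap('scene','pics/sc13.png')['frame']
z=lambda im,k:cv2.resize(im,None,fx=k,fy=k,interpolation=2)
o=np.zeros((600,800,3),np.uint8)
o[:300,:400]=z(a[125:200,265:365],4); o[300:600,:400]=z(b[230:305,215:315],4)
o[:400,400:]=z(d['frame'][90:290,170:370],2); o[400:600,400:720]=cv2.resize(a,(320,200))
cv2.imwrite('pics/c13.png',o)
F,e,g=foot();print(ringbox(d,F+[0,0,.060],np.array([0,0,1.]),e,g,.051,0),ringbox(d,F+[0,0,.060],np.array([0,0,1.]),e,g,.027,0))
E
```

```text
(array([223.66565403, 127.68373788]), array([337.04565714, 237.30164291])) (array([250.50440476, 155.71427604]), array([310.46710733, 213.62013659]))
```

View pics/c13.png

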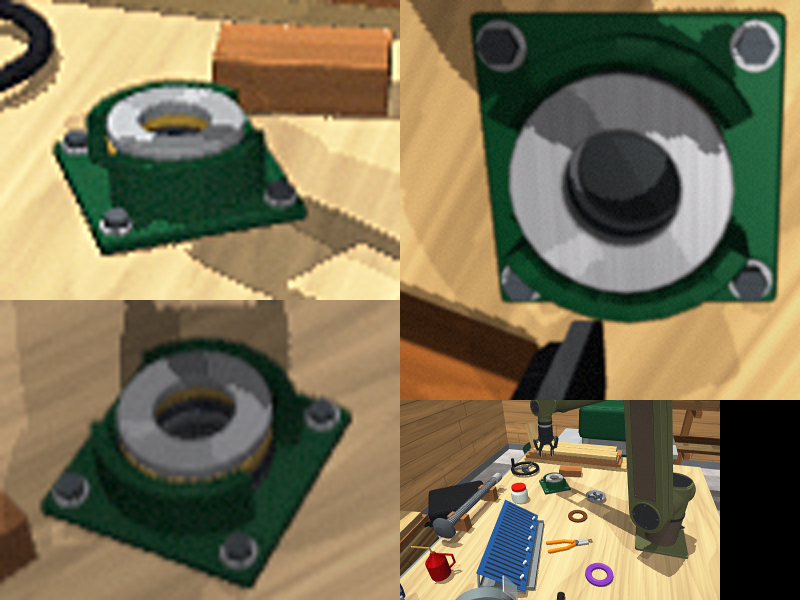

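The shaft washer lies flat and concentric, at (621,182) in the crop, just proud of the rim. The rack is empty and the other loose things appear undisturbed.

```bash
python3 -c "
from bench import manip
print(manip.close_job())"
```

```text
the job is handed in; nothing more can be done
None
```

The three rings are in the foot's bore in order (housing washer, ball cage, shaft washer), each lowered in until it seated. The stack reads flat and centred in the last pictures, it is released, and the job was handed in after about 32 s.

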